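# Fit the forming die in the lolly press

## Task

Slide the large brass die across the bed of the lolly press, without lifting it, until it drops into the round recess, then press it straight down until it bottoms on its seat and bed it there for a second with about a kilo and a half of force, never leaning on it with more than two. Then swing the hold-down clamp over the die's rim, all the way to its stop, and let go. Leave the small spare die and everything else where it is.

Things in the scene. Friction and masses are not known exactly. Their poses are not given: they have to be found in the camera images.
- die: the large forming die: a flat round brass disc 90 mm in diameter and 15 mm thick, 0.4 to 0.65 kg, with a 3 mm bevel round its foot and a low raised swirl (under 1 mm) on top; origin at the centre of its underside, z up; it starts lying loose on the bed. The die is wider than most grippers open and is pushed by its rim
- press: the lolly press, fixed to the table, at an unknown position and yaw: a flat steel bed 240 mm (its x) by 400 mm (its y), bed surface 50 mm above the table; origin on the table under the middle of the bed; z up. Recess on the +y half; at the +y end a hinge bracket (from y = 195 mm) with the press head thrown back and standing up to about 350 mm above the table, leaning away from the bed
- recess (a point): centre of the mouth of the round recess, at the level of the bed surface: 94 mm in diameter (the die has 2 mm play all round; once it is in, pushing it on meets the far wall). The die first drops 5 mm in, onto the raised knock-out pad. Its hard seat lies deeper, set by a screw: 8 to 12 mm below the bed, different each time, so where the die bottoms must be felt
- clamp (a joint): swing clamp: rad turned about its upright pivot; 0 to 0.35 at the start (0 = its arm points along the press's +y, beside the recess), pi/2 = at its stop, the arm pointing along the press's +x over the die's rim. Turns clockwise seen from above; stiff (about 2.7 N at the knob) and stays where it is left. Arm 24 mm wide, 58 mm long from the pivot, its underside 8.5 mm and its top 16.5 mm above the bed: it passes over the die's rim only when the die has been pressed down
- clamp_knob (a point): centre of the clamp's round black knob, a ball 24 mm in diameter on a thin 11 mm post, 45 mm from the pivot, 43 mm above the bed
- clamp_pivot (a point): the clamp's upright pivot axis at the bed surface, 95 mm from the recess centre along the press's -x; the pivot nut above it reaches 23.5 mm above the bed
- spare_die: a small brass die, 48 mm in diameter, 15 mm thick, on the bed in the corner beside the recess; to be left alone; origin at the centre of its underside
- palette_knife: palette knife, 200 mm long, lying on the table beyond the press; leave alone
- bottle_a: square glass bottle of colour with a pourer, 52 mm wide, 175 mm tall; leave alone
- bottle_b: another such bottle; leave alone
- lolly_a: finished lolly, 64 mm disc with a 100 mm stick, lying on the table; leave alone
- lolly_b: another such lolly; leave alone
- scraper: bench scraper, 110 mm steel blade with a blue grip, lying on the table; leave alone
- pad (a joint): knock-out pad inside the recess, 68 mm in diameter: m pushed down from its raised start (0), at most 0.007. Stiff: it carries the die's weight but sinks, and stays down, when the die is pressed with 3 to 8 N more, by 3 to 7 mm until the die bottoms on the seat and the force climbs steeply; the die then stands 3 to 7 mm proud of the bed
Not all that is in view belongs to the job. What is shaped like the die but green or pink is not meant.

How it is judged:
By the outcome, as a careful person would: the job done as asked, in the order asked, and still so for the second after the job is handed in, with the robot touching nothing.
It also fails if it takes over 64 s, if anything falls off the work surface, if the arm or the gripper's body presses on something with over 40 N, if the wrist force passes 120 N, or if a joint passes its speed limit or range.

## Robot

A 7-joint arm with a two-finger parallel gripper is mounted at the origin on the work surface. World frame = base frame: x ahead of the robot, y to its left, z up, the work surface at z = 0. Lengths are in m, angles in rad, forces in N, time in s.
With the tool pointing down it reaches from about 0.425 to 0.925 m from the base axis. Payload 6.8 kg.
Tool frame: the origin (TCP) lies between the finger pads; the fingertips stand r.tip_reach ahead of it and the grasp point (between the pads) lies 11 mm behind it (r.tip_reach is the distance from the TCP to the fingertips, in m); z points along the fingers, y is the direction in which the jaws open and shut (so a half turn about z gives the same grasp; the last joint's range is limited). The gripper opens to 85 mm and grips with 20 to 120 N. Pads are 22 mm wide; open, the fingers measure 114 mm over their backs; the gripper's body (76 mm by 85 mm) begins 54 mm behind the grasp point. The pads swing forward as they close: fully open they stand 13 mm farther back than shut.
Start: joints at [1.126, 0.477, 0.022, 1.555, -0.011, 1.109, -0.083], TCP at [0.223, -0.637, 0.239] pointing down, gripper open.
Joint ranges: [-2.96, 2.96], [-0.34, 2.1], [-1.41, 1.46], [0.24, 2.44], [-1.37, 4.51], [0.17, 1.92], [-2.96, 2.96]. Speed limits (rad/s): [2.39, 2.39, 3.14, 3.14, 3.14, 3.14, 3.14].

## Interface

Orientations are given as a rotation vector (axis times angle).
In Python, from bench import r, eyes, spotter gives the robot as it stands.
- The arm moves only by the tool carry_out, never from a script. Its argument "series" is text: rows parted by semicolons, each of 5 numbers parted by spaces: the shift along the tool's x, y, z in cm, then the turn about the tool's z in rad, then the opening, from 0 (shut) to 1 (fully open). In form: x y z yaw gripper; .... A call has 1 to 8 rows; each row shifts and turns the commanded pose from where the row before left it, along the tool's axes as they then stand; what a row does not reach is not made up. A row lasts 1/8 s, in which the tool goes at most 62.5 mm and 10.7 degrees, less where a joint would pass 70% of its speed; a pose out of reach is approached as far as the arm can. A call with a gripper value outside its range is refused whole. The fingers move at their own pace and stop on an object; "grip_force" is the grip in N (left out, the last holds). Time passes only in rows, so rows that do not move let the fingers close. It gives the time, the measured TCP pose, the force and the opening at its end, in the units of the state.
- r.get_obs(): the state, without advancing time (a new reading comes with each control period).
- eyes.grab_frame(name): name is "scene" or "top" or "wrist"; returns a dict with "color" (400x640x3 uint8, blue, green, red), "intrinsics" (3x3 intrinsics, pixels), "R" (3x3) and "t" (3): a world point X has camera coordinates R X + t; the wrist camera has in their place "T_tool_cam" (4x4, takes a point from camera to tool coordinates, whose origin is the TCP and whose axes are the flange's). Camera axes: x right, y down, z forward; pixel columns grow to the right and rows downward; lengths in m; the calibration is good to about 2 mm. A picture is of the moment at which its call begins: read the wrist's pose just before it. There is no depth.
- r.hand_in(): hands the job in, once; it reports no verdict.
Trained networks look in a picture, given as the dict that the camera call returned (one of the last four; its "shot" number tells which), for a name from the list of things; names that differ only in an ending like _2 or _b are one class to them, and where a whole thing is asked for, a point or a joint stands for the part that bears it (a point fixed in the world has none). Each returns a list of dicts, best first, with "confidence" (0 to 1); they miss things now and then, are a little off and sometimes report something else, mostly with a low value. They report only what shows in the picture. A call takes as long as a camera call. They do not tell look-alikes from the thing itself.
- spotter.search_frame(picture, query): "uv" ([column, row] in pixels, amid what is visible of it).
- spotter.trace(picture, query): "pixels" (400x640 bool, what is visible of it) and "uv" ([column, row] in pixels, amid what is visible of it).
- spotter.mark_of(picture, query): "uv" ([column, row] in pixels: a listed point, or the origin of a listed thing).
The state is a dict: "clock": time; "joints": joint angles; "qvel": joint speeds; "tau": joint torques, N m; "tcp_pos": TCP position; "orientation": TCP orientation; "contact_force": force on the tool from outside, world axes, zero at the start; "moment": the same for the moment, N m; "grip_width": finger opening in m.
Only numpy, scipy, OpenCV 4.12 (cv2) and the standard library are available. Lean on these libraries where they do the work, as an engineer would, in place of code of your own. Each camera call takes 0.05 s, during which the arm holds its last target.

## Working session

There is one attempt and no reset: what is moved stays moved. The work goes in short steps, Python scripts to look and compute and a tool call to move; the robot and the scene stay as the last step left them, time stands still between calls to the robot, and variables do not carry over. Pictures are saved under pics/ and viewed, and the job is handed in when it is done.

Besides the shell and the picture viewer there is one more tool, called after ">>>" as name(argument=value, ...) on one line, values as JSON. carry_out: Moves the arm, as the interface text tells. Its arguments: {"type":"object","properties":{"series":{"type":"string"},"grip_force":{"type":"number"}},"required":["series"]}

```bash
ls; mkdir -p pics; python3 - <<'E'
from bench import r, eyes, spotter
import cv2
o=r.get_obs(); print({k:(v if not hasattr(v,'round') else v.round(3) if hasattr(v,'tolist') else v) for k,v in o.items()}, r.tip_reach)
for n in ["scene","top","wrist"]:
    f=eyes.grab_frame(n); cv2.imwrite(f"pics/{n}0.png",f["color"])
    print(n,f["intrinsics"].tolist(), f.get("R"),f.get("t"),f.get("T_tool_cam"))
    for q in ["die","recess","clamp_knob","clamp_pivot","press","spare_die"]:
        for d in spotter.mark_of(f,q)[:4]: print(q,[round(float(x)) for x in d["uv"]],round(d["confidence"],2))
E
```

```text
pics
{'clock': 0.0, 'joints': array([ 1.126,  0.478,  0.022,  1.556, -0.012,  1.109, -0.083]), 'qvel': array([-0.001,  0.001, -0.001,  0.   , -0.001, -0.001, -0.   ]), 'tau': array([-1.0000e-03, -5.9646e+01,  1.6080e+00, -2.8120e+01,  1.3000e-02,
        9.0000e-03, -0.0000e+00]), 'tcp_pos': array([ 0.223, -0.637,  0.238]), 'orientation': array([-3.095e+00, -5.260e-01,  1.000e-03]), 'contact_force': array([-0.523,  0.716,  0.867]), 'moment': array([-0.019, -0.01 ,  0.036]), 'grip_width': 0.08506540343212583} 0.008
scene [[368.3098056200421, 0.0, 314.89153926275975], [0.0, 368.3098056200421, 201.09344793323723], [0.0, 0.0, 1.0]] [[-0.71466976  0.69941572  0.0080497 ]
 [ 0.60220081  0.62110736 -0.50157734]
 [-0.3558108  -0.35361462 -0.86507536]] [ 0.40456295 -0.29872239  1.54398053] None
die [248, 183] 0.9
die [277, 160] 0.77
die [306, 198] 0.64
die [408, 320] 0.43
clamp_knob [361, 223] 0.65
clamp_pivot [360, 219] 0.71
spare_die [322, 258] 0.5
top [[369.4610816817221, 0.0, 315.6364595699358], [0.0, 369.4610816817221, 204.8188652107074], [0.0, 0.0, 1.0]] [[ 0.01554889 -0.99986363  0.00556432]
 [-0.98376497 -0.01629314 -0.17872047]
 [ 0.17878676 -0.00269508 -0.98388416]] [0.00561846 0.571532   1.1815749 ] None
die [330, 204] 0.81
die [393, 186] 0.72
die [398, 224] 0.69
recess [289, 203] 0.98
recess [274, 170] 0.58
clamp_knob [266, 218] 0.59
clamp_pivot [281, 225] 0.84
clamp_pivot [196, 269] 0.18
press [308, 208] 0.81
press [182, 192] 0.26
spare_die [276, 168] 0.57
spare_die [453, 281] 0.28
wrist [[294.58977421377915, 0.0, 324.03039481774715], [0.0, 294.58977421377915, 198.58399474316798], [0.0, 0.0, 1.0]] None None [[-4.58402348e-05 -9.45924328e-01 -3.24387368e-01  8.34789812e-02]
 [ 9.99999913e-01 -1.77635092e-04  3.76676579e-04 -6.22877740e-04]
 [-4.13930120e-04 -3.24387322e-01  9.45924254e-01 -1.36033555e-01]
 [ 0.00000000e+00  0.00000000e+00  0.00000000e+00  1.00000000e+00]]
die [194, 20] 0.54
```

View pics/scene0.png

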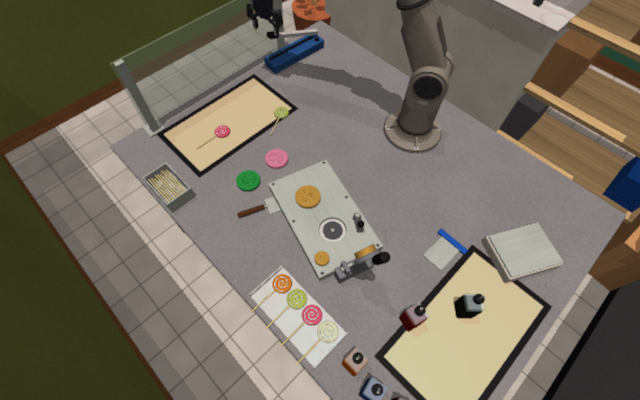

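View pics/top0.png

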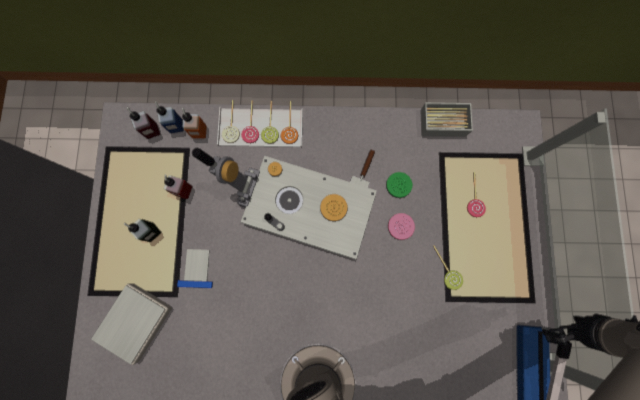

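```bash
python3 - <<'E'
import cv2
a=cv2.imread('pics/top0.png')[140:270,180:440]
cv2.imwrite('pics/top0c.png',cv2.resize(a,None,fx=3,fy=3,interpolation=cv2.INTER_CUBIC))
a=cv2.imread('pics/scene0.png')[140:340,210:440]
cv2.imwrite('pics/scene0c.png',cv2.resize(a,None,fx=3,fy=3,interpolation=cv2.INTER_CUBIC))
E
```

```text
(no output)
```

View pics/top0c.png

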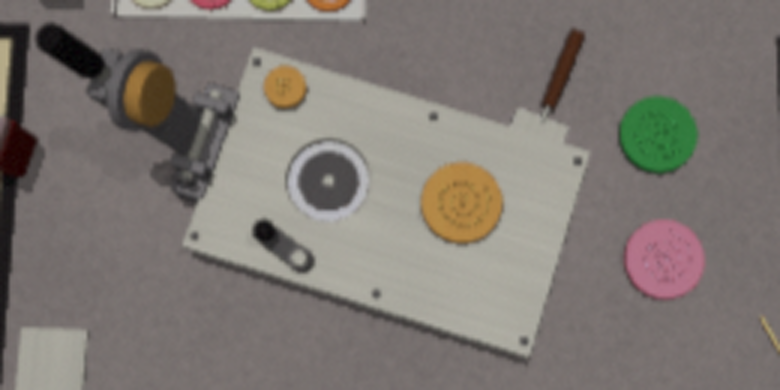

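View pics/scene0c.png

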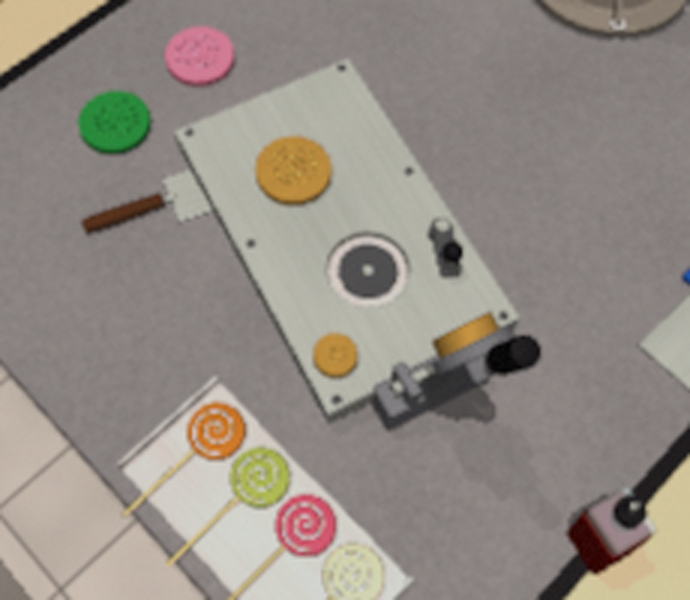

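Candidates for the die in the top view: brass large (334,208), green (399,185), pink (402,226), and the small brass spare (274,170). I choose the large brass one at (334,208), which lies on the bed. The crop confirms it.

```bash
cat > h.py <<'E'
import numpy as np, cv2
from scipy.spatial.transform import Rotation as Rot
def ray(f,uv,z):
    K=f["intrinsics"]; R=f["R"]; t=f["t"]
    d=R.T@np.linalg.solve(K,[uv[0],uv[1],1.]); c=-R.T@t
    return c+d*(z-c[2])/d[2]
def proj(f,X):
    p=f["intrinsics"]@(f["R"]@np.asarray(X,float)+f["t"]); return p[:2]/p[2]
def wristify(f,o):
    T=f["T_tool_cam"]; Rt=Rot.from_rotvec(o["orientation"]).as_matrix()
    Rc=Rt@T[:3,:3]; c=Rt@T[:3,3]+o["tcp_pos"]
    f=dict(f); f["R"]=Rc.T; f["t"]=-Rc.T@c; return f
E
python3 - <<'E'
from bench import r, eyes, spotter
from h import *
for n in ["top","scene"]:
    f=eyes.grab_frame(n)
    for q,z in [("die",.065),("spare_die",.065)]:
        for d in spotter.trace(f,q)[:4]:
            m=d["pixels"].astype(np.uint8); c,_=cv2.findContours(m,0,1); c=max(c,key=cv2.contourArea)
            if len(c)<6: continue
            p=np.array([ray(f,x[0],z) for x in c.astype(float)])
            (x,y),rad=cv2.minEnclosingCircle((p[:,:2]*1000).astype(np.float32))
            print(n,q,round(d["confidence"],2),np.round(d["uv"]),"centre",p[:,:2].mean(0).round(4),(round(x),round(y)),"rad",round(rad,1), "bgr",f["color"][m>0].mean(0).round())
    for q,z in [("recess",.05),("clamp_knob",.093),("clamp_pivot",.05),("clamp_pivot",.0735),("press",0),("palette_knife",.0)]:
        for d in spotter.mark_of(f,q)[:2]: print(n,q,round(d["confidence"],2),np.round(d["uv"],1),ray(f,d["uv"],z).round(4))
    # bed quad
    h=cv2.cvtColor(f["color"],cv2.COLOR_BGR2HSV)
    for d in spotter.trace(f,"press")[:1]:
        m=d["pixels"].astype(np.uint8); c,_=cv2.findContours(m,0,1); c=max(c,key=cv2.contourArea)
        bx=cv2.approxPolyDP(c,4,True)[:,0]
        print("press",d["confidence"],[(b.tolist(),ray(f,b.astype(float),.05)[:2].round(3).tolist()) for b in bx])
E
```

```text
top die 0.87 [333. 205.] centre [ 0.5618 -0.0433] (562, -42) rad 44.7 bgr [ 69. 130. 170.]
top die 0.87 [400. 185.] centre [ 0.6433 -0.262 ] (645, -262) rad 45.1 bgr [ 61. 118.  50.]
top die 0.72 [399. 224.] centre [ 0.5048 -0.2643] (505, -265) rad 44.2 bgr [131. 111. 171.]
top die 0.3 [298. 201.] centre [0.5961 0.1124] (598, 143) rad 328.9 bgr [135. 144. 146.]
top spare_die 0.47 [275. 167.] centre [0.6909 0.154 ] (690, 155) rad 22.4 bgr [ 68. 127. 168.]
top recess 0.74 [287.7 199.4] [0.5885 0.1086 0.05  ]
top clamp_knob 0.44 [265.  217.5] [0.5199 0.1763 0.093 ]
top clamp_pivot 0.72 [279.5 223.9] [0.5055 0.1333 0.05  ]
top clamp_pivot 0.56 [307.1 211.2] [0.5496 0.0429 0.05  ]
top clamp_pivot 0.72 [279.5 223.9] [0.5025 0.1311 0.0735]
top clamp_pivot 0.56 [307.1 211.2] [0.5457 0.0424 0.0735]
top press 0.78 [306.5 207.4] [0.5711 0.0462 0.    ]
top palette_knife 0.74 [363.2 175.1] [ 0.6902 -0.1517  0.    ]
top palette_knife 0.3 [179.5 193.7] [0.6123 0.4904 0.    ]
press 0.79 [([193, 149], [0.759, 0.438]), ([220, 182], [0.645, 0.339]), ([238, 190], [0.618, 0.277]), ([237, 202], [0.577, 0.
[... 670 characters left out ...]
64 0.05  ]
scene clamp_knob 0.71 [356.2 217.3] [0.515  0.1439 0.093 ]
scene clamp_knob 0.49 [360.5 223.3] [0.5213 0.1689 0.093 ]
scene clamp_pivot 0.9 [356.8 218.7] [0.4977 0.137  0.05  ]
scene clamp_pivot 0.9 [356.8 218.7] [0.5085 0.1434 0.0735]
scene press 0.7 [321.4 215.5] [0.5573 0.0248 0.    ]
scene press 0.25 [331.9 232.2] [0.5778 0.098  0.    ]
scene palette_knife 0.51 [262.3 211.8] [ 0.7012 -0.1361 -0.    ]
press 0.71 [([324, 160], [0.401, -0.119]), ([268, 185], [0.628, -0.182]), ([317, 278], [0.745, 0.192]), ([333, 274], [0.699, 0.218]), ([340, 283], [0.704, 0.254]), ([387, 261], [0.542, 0.31]), ([388, 255], [0.523, 0.299]), ([380, 251], [0.531, 0.271]), ([380, 243], [0.51, 0.253])]
```

>>> carry_out(series="4.5 -3.7 0 0 1;4.5 -3.7 0 0 1;4.5 -3.7 0 0 1;4.5 -3.7 0 0 1;4.5 -3.7 0 0 1;4.5 -3.7 0 0 1;4.5 -3.7 0 0 1;4.5 -3.7 0 0 1")

```text
clock: 3.05
tcp_pos: [0.4659, -0.2372, 0.2397]
orientation: [3.097, 0.526, 0.001]
contact_force: [0.9, -0.1, -0.4]
grip_width: 0.0853
```

```bash
cat >> h.py <<'E'
def go(o,X,th):
    """shift in tool axes (cm) from present pose to X, and turn (rad) to theta(deg)"""
    Rt=Rot.from_rotvec(o["orientation"]).as_matrix()
    th0=np.degrees(np.arctan2(Rt[1,0],Rt[0,0])); 
    d=Rt.T@(np.asarray(X)-o["tcp_pos"])*100
    return d.round(2), "turn",round(np.radians(-((th-th0+180)%360-180)),3),"th0",round(th0,1),"tilt",Rt[:,2].round(4)
E
python3 - <<'E'
from bench import r
from h import *
o=r.get_obs();print(o["tcp_pos"],o["joints"].round(3),go(o,[.556,-.09,.25],80),o["contact_force"].round(2))
E
```

```text
[ 0.46591512 -0.23721315  0.23971371] [ 0.518  0.236 -0.195  1.906  0.054  1.003 -0.935] (array([ 13.36, -10.92,  -1.03]), 'turn', np.float64(-1.06), 'th0', np.float64(19.3), 'tilt', array([ 9.e-04, -5.e-04, -1.e+00])) [ 0.9  -0.07 -0.4 ]
```

>>> carry_out(series="4.5 -3.6 -0.3 0 1;4.5 -3.6 -0.3 0 1;4.4 -3.7 -0.4 0 1;0 0 0 -0.18 0.7;0 0 0 -0.18 0.7;0 0 0 -0.18 0.7;0 0 0 -0.18 0.7;0 0 0 -0.18 0.7")

```text
clock: 4.05
tcp_pos: [0.5555, -0.0917, 0.2494]
orientation: [2.554, 1.829, 0.0]
contact_force: [-0.2, 0.5, -0.2]
grip_width: 0.0598
```

>>> carry_out(series="0 0 0 -0.16 0.7;0 0 0 0 0.7")

```text
clock: 4.3
tcp_pos: [0.5555, -0.0918, 0.2494]
orientation: [2.408, 2.018, 0.0]
contact_force: [0.2, 0.7, -0.2]
grip_width: 0.06
```

```bash
python3 - <<'E'
from bench import r, eyes, spotter
from h import *
o=r.get_obs();print(o["tcp_pos"],o["joints"].round(3),go(o,[.556,-.09,.25],80),o["grip_width"])
f=wristify(eyes.grab_frame("wrist"),o); cv2.imwrite("pics/w1.png",f["color"]); 
import pickle; pickle.dump(f,open("w1.pkl","wb"))
for q,z in [("die",.05),("recess",.05),("clamp_knob",.093),("clamp_pivot",.05),("press",0)]:
    for d in spotter.mark_of(f,q)[:2]: print(q,round(d["confidence"],2),np.round(d["uv"],1),ray(f,d["uv"],z).round(4))
E
```

```text
[ 0.55551481 -0.0917829   0.24935489] [ 0.424  0.321 -0.458  1.791  0.16   1.066 -0.267] (array([ 0.18,  0.02, -0.06]), 'turn', np.float64(-0.001), 'th0', np.float64(79.9), 'tilt', array([ 2.e-04,  1.e-04, -1.e+00])) 0.059967127307226906
die 0.92 [319.3 131.8] [ 0.5583 -0.0437  0.05  ]
die 0.71 [411.5 268.2] [ 0.6457 -0.2373  0.05  ]
clamp_pivot 0.56 [320.4 130.5] [ 0.5598 -0.0425  0.05  ]
press 0.61 [312.3  54.9] [0.5646 0.0405 0.    ]
```

View pics/w1.png

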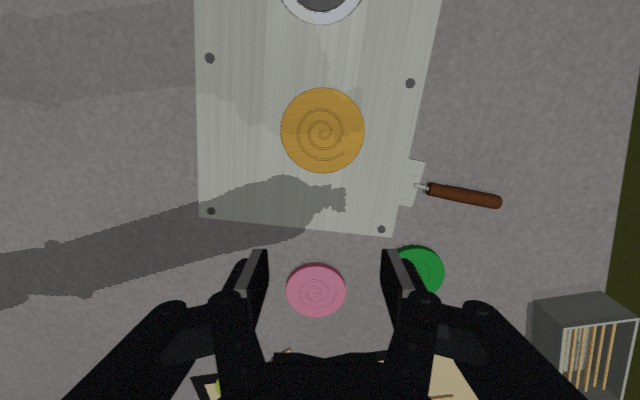

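```bash
python3 - <<'E'
from h import *
import pickle
from scipy.optimize import least_squares
f=pickle.load(open("w1.pkl","rb")); im=f["color"]
hsv=cv2.cvtColor(im,cv2.COLOR_BGR2HSV)
m=cv2.inRange(hsv,(12,110,60),(28,255,255)); n,l,s,c=cv2.connectedComponentsWithStats(m)
k=l[131,315]; m=(l==k).astype(np.uint8); cc,_=cv2.findContours(m,0,1); cc=max(cc,key=cv2.contourArea)
def fit(P):
    g=least_squares(lambda p:np.hypot(P[:,0]-p[0],P[:,1]-p[1])-p[2],[*P[:,:2].mean(0),.045],loss='soft_l1',f_scale=.001)
    return g.x.round(4), np.std(g.fun).round(4)
print("die",fit(np.array([ray(f,x[0]+0.0,.064) for x in cc.astype(float)])))
cv2.imwrite("pics/w1c.png",cv2.resize(im[0:60,240:400],None,fx=5,fy=5,interpolation=cv2.INTER_CUBIC))
t=cv2.imread("pics/top0.png")[170:240,250:360]; cv2.imwrite("pics/t0c.png",cv2.resize(t,None,fx=7,fy=7,interpolation=cv2.INTER_CUBIC))
E
```

```text
die (array([ 0.5618, -0.0429,  0.0443]), np.float64(0.0003))
```

View pics/w1c.png

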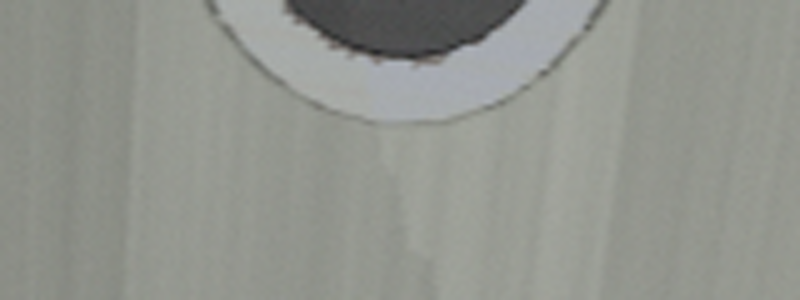

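View pics/t0c.png

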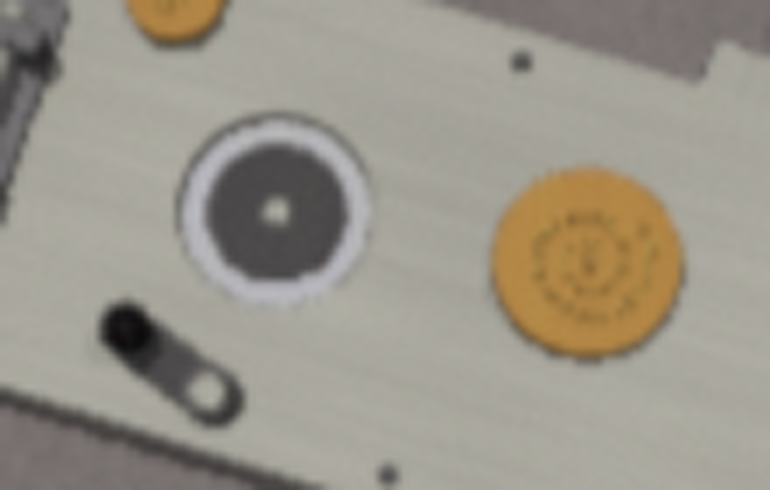

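```bash
python3 - <<'E'
from bench import eyes
from h import *
import pickle
from scipy.optimize import least_squares
f=pickle.load(open("w1.pkl","rb"))
px=np.array([[408,124],[207,0],[608,0],[262,75],[320,110],[340,115],[540,78],[490,105]])/5+[240,0]-.4
P=np.array([ray(f,p,.05) for p in px])
g=least_squares(lambda p:np.hypot(P[:,0]-p[0],P[:,1]-p[1])-.047,[.589,.108]);print("wrist recess",g.x.round(4),(g.fun*1000).round(1))
g=least_squares(lambda p:np.hypot(P[:,0]-p[0],P[:,1]-p[1])-p[2],[.589,.108,.047]);print(g.x.round(4))
t=eyes.grab_frame("top"); print("top recess",ray(t,[289.1,199.6],.05).round(4))
print("wrist corner/screws",ray(f,[209.5,58],.05),ray(f,[211,211],.05),ray(f,[410,83],.05),ray(f,[381,229],.05))
for n in [[520,62],[388,475]]: print("top screws",ray(t,np.array(n)/7+[250,170]-.4,.05))
for n,z in [([127,328],.093),([208,392],.0735)]: print("knob,pivot",ray(t,np.array(n)/7+[250,170]-.4,z))
E
```

```text
wrist recess [0.5869 0.1058] [-0.3 -0.7  0.1  0.6  0.5  0.   0.  -0.4]
[0.5868 0.1054 0.0466]
top recess [0.5879 0.1039 0.05  ]
wrist corner/screws [0.46002031 0.04981841 0.05      ] [ 0.41104155 -0.1138774   0.05      ] [ 0.66223031 -0.01057444  0.05      ] [ 0.61272663 -0.17422258  0.05      ]
top screws [ 0.66280259 -0.01172921  0.05      ]
top screws [0.46199481 0.04796724 0.05      ]
knob,pivot [0.52340491 0.1676765  0.093     ]
knob,pivot [0.49695089 0.131525   0.0735    ]
```

```bash
python3 - <<'E'
from bench import r
from h import *
o=r.get_obs();print(r.tip_reach,o["clock"], [a for a in dir(r) if a[0]!='_'])
for z in (.15,.062): print(go(o,[.5514,-.103,z],80.3))
E
```

```text
0.008 4.65 ['Unreachable', 'get_obs', 'hand_in', 'tip_reach']
(array([-1.2 , -0.21,  9.93]), 'turn', np.float64(-0.006), 'th0', np.float64(80.0), 'tilt', array([ 1.e-04, -1.e-04, -1.e+00]))
(array([-1.2 , -0.21, 18.73]), 'turn', np.float64(-0.006), 'th0', np.float64(80.0), 'tilt', array([ 1.e-04, -1.e-04, -1.e+00]))
```

>>> carry_out(series="-0.6 -0.1 4.5 -0.01 0.7;-0.6 -0.1 4.5 0 0.7;0 0 4.5 0 0.7;0 0 3.5 0 0.7;0 0 0.5 0 0.7;0 0 0 0 0.7")

```text
clock: 5.4
tcp_pos: [0.5521, -0.103, 0.075]
orientation: [2.396, 2.031, 0.001]
contact_force: [0.4, 0.1, 1.5]
grip_width: 0.0602
```

```bash
python3 - <<'E'
from bench import r,eyes
from h import *
o=r.get_obs();print(go(o,[.5514,-.103,.062],80.3),o["tcp_pos"],o["contact_force"].round(2))
f=eyes.grab_frame("wrist"); cv2.imwrite("pics/w2.png",f["color"])
E
```

```text
(array([-0.01, -0.07,  1.3 ]), 'turn', np.float64(0.005), 'th0', np.float64(80.6), 'tilt', array([ 8.e-04, -0.e+00, -1.e+00])) [ 0.55213505 -0.10300513  0.07504944] [0.4  0.12 1.48]
```

View pics/w2.png

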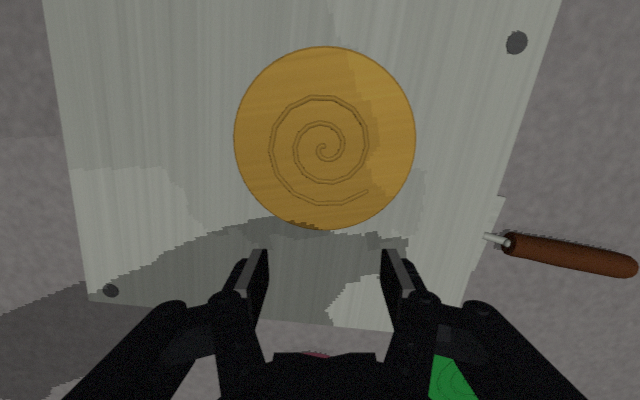

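>>> carry_out(series="0 -0.07 1.0 0 0.7;0 0 0.4 0 0.7;0 0 0 0 0.7")

```text
clock: 5.82
tcp_pos: [0.5506, -0.103, 0.0602]
orientation: [-2.396, -2.032, 0.0]
contact_force: [0.3, -0.0, -0.3]
grip_width: 0.0601
```

>>> carry_out(series="0 0 0.3 0 0.7;0 0 0 0 0.7")

```text
clock: 6.08
tcp_pos: [0.5507, -0.103, 0.0572]
orientation: [-2.396, -2.032, 0.0]
contact_force: [-0.4, -0.0, -0.6]
grip_width: 0.0599
```

>>> carry_out(series="0 0 0.2 0 0.7;0 0 0 0 0.7")

```text
clock: 6.32
tcp_pos: [0.5507, -0.1029, 0.0552]
orientation: [-2.396, -2.032, 0.0]
contact_force: [0.7, 0.1, -0.0]
grip_width: 0.0599
```

>>> carry_out(series="0 0 0.15 0 0.7;0 0 0 0 0.7")

```text
clock: 6.58
tcp_pos: [0.5507, -0.103, 0.0537]
orientation: [-2.396, -2.032, 0.0]
contact_force: [0.1, 0.3, -0.3]
grip_width: 0.0597
```

>>> carry_out(series="0 0 0.15 0 0.7;0 0 0 0 0.7")

```text
clock: 6.82
tcp_pos: [0.551, -0.103, 0.0531]
orientation: [2.396, 2.032, -0.0]
contact_force: [-1.9, -0.1, 8.9]
grip_width: 0.0597
```

```bash
python3 - <<'E'
from bench import r,eyes
from h import *
o=r.get_obs();print(go(o,[.5514,-.103,.05],80.3),o["tcp_pos"],o["contact_force"].round(2))
f=eyes.grab_frame("wrist"); cv2.imwrite("pics/w3.png",cv2.resize(f["color"][190:310,200:450],None,fx=3,fy=3))
E
```

```text
(array([0.01, 0.04, 0.31]), 'turn', np.float64(0.005), 'th0', np.float64(80.6), 'tilt', array([ 2.e-04, -5.e-04, -1.e+00])) [ 0.55096759 -0.10300552  0.05307602] [-1.94 -0.11  8.85]
```

View pics/w3.png

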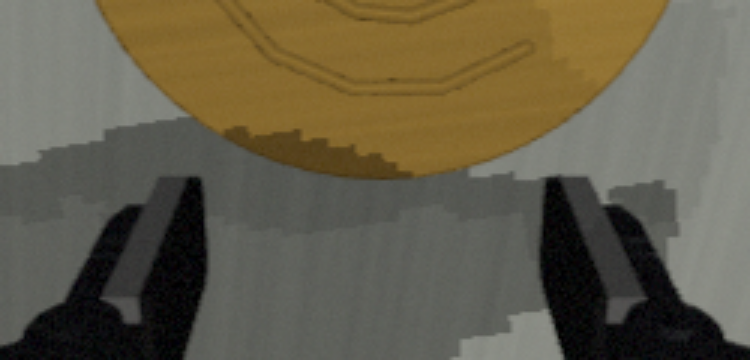

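>>> carry_out(series="0 0.1 -0.48 0.005 0.7;1 0 0 0 0.7;1 0 0 0 0.7;1 0 0 0 0.7;1 0 0 0 0.7;1 0 0 0 0.7;1 0 0 0 0.7;0 0 0 0 0.7")

```text
clock: 7.88
tcp_pos: [0.5622, -0.0421, 0.0571]
orientation: [-2.398, -2.028, -0.002]
contact_force: [-0.1, 0.2, -0.5]
grip_width: 0.0593
```

```bash
python3 - <<'E'
from bench import r,eyes
from h import *
import pickle
o=r.get_obs();print(go(o,[.5872,.1053,.057],80.3),o["tcp_pos"],o["contact_force"].round(2))
f=wristify(eyes.grab_frame("wrist"),o); cv2.imwrite("pics/w4.png",f["color"]); pickle.dump((f,o),open("w4.pkl","wb"))
E
```

```text
(array([14.95,  0.02,  0.03]), 'turn', np.float64(0.002), 'th0', np.float64(80.4), 'tilt', array([ 4.0e-04,  1.3e-03, -1.0e+00])) [ 0.56215878 -0.04210084  0.05712093] [-0.08  0.22 -0.53]
```

View pics/w4.png

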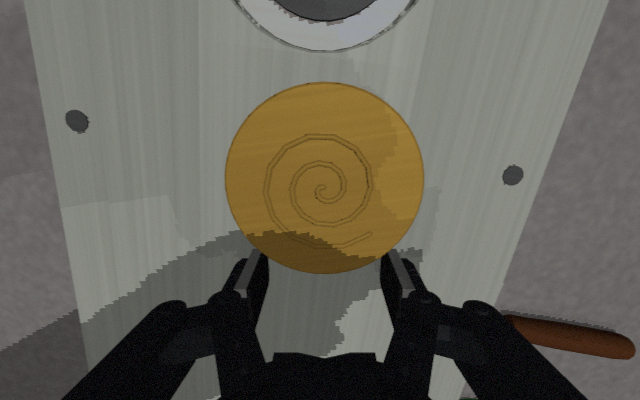

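```bash
python3 - <<'E'
from h import *
import pickle
from scipy.optimize import least_squares
f,o=pickle.load(open("w4.pkl","rb")); im=f["color"]
Rt=Rot.from_rotvec(o["orientation"]).as_matrix()
def tool(X): return (Rt.T@(X-o["tcp_pos"])*1000).round(1)
hsv=cv2.cvtColor(im,cv2.COLOR_BGR2HSV)
m=cv2.inRange(hsv,(12,110,40),(28,255,255)); n,l,s,c=cv2.connectedComponentsWithStats(m)
m=(l==l[150,325]).astype(np.uint8); cc,_=cv2.findContours(m,0,1); cc=max(cc,key=cv2.contourArea)[:,0].astype(float)
cc=cc[cc[:,1]<240]
def fit(P):
    g=least_squares(lambda p:np.hypot(P[:,0]-p[0],P[:,1]-p[1])-p[2],[*P[:,:2].mean(0),.045],loss='soft_l1',f_scale=.0005); return g.x
x=fit(np.array([ray(f,p,.065) for p in cc])); print("die",x.round(4),tool(np.array([x[0],x[1],.065])))
cv2.imwrite("pics/w4c.png",cv2.resize(im[0:70,225:435],None,fx=3.8,fy=3.8,interpolation=cv2.INTER_CUBIC))
g=cv2.cvtColor(im,cv2.COLOR_BGR2GRAY)
# dark thin line: radial search about predicted recess
c0=np.array([.5872,.1053]); pts=[]
for a in np.radians(np.arange(0,360,3)):
    best=None
    for rr in np.arange(.041,.053,.0003):
        X=[c0[0]+rr*np.cos(a),c0[1]+rr*np.sin(a),.05]; p=f["intrinsics"]@(f["R"]@X+f["t"]); p=p[:2]/p[2]
        if not(1<p[0]<638 and 1<p[1]<398): continue
        v=cv2.getRectSubPix(g,(1,1),(float(p[0]),float(p[1])))[0,0]
        if best is None or v<best[0]: best=(v,X)
    if best: pts.append(best[1])
P=np.array(pts)
q=least_squares(lambda p:np.hypot(P[:,0]-p[0],P[:,1]-p[1])-.047,c0,loss='soft_l1',f_scale=.0005)
print(len(P),"recess",q.x.round(4),tool(np.array([*q.x,.05])),(q.fun*1000).round(1)[:40])
E
```

```text
die [0.5693 0.0027 0.0447] [45.4 -0.4 -7.8]
39 recess [0.5871 0.1064] [ 1.506e+02 -1.000e-01  7.300e+00] [ 4.9 -0.2 -0.1 -0.7 -0.6  0.6  1.  -0.2 -0.1 -0.1 -0.4 -0.  -0.   0.3
  0.1 -0.2  0.1  0.1 -0.2  0.5  0.5  0.2 -0.1 -0.1 -0.1 -0.1  0.5 -0.1
  0.4 -0.5  0.1  0.1 -0.5 -0.6  0.  -0.6 -0.4  1.1  4.7]
```

View pics/w4c.png

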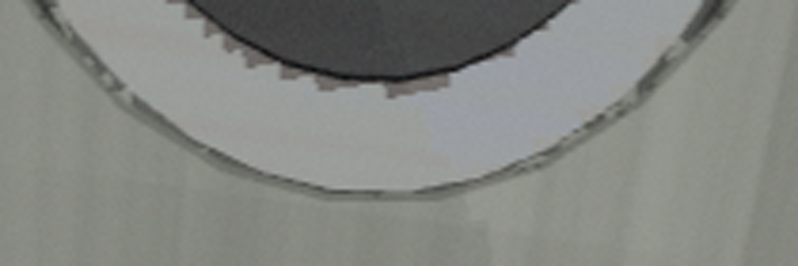

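>>> carry_out(series="1 0 0 0 0.7;1.2 0 0 0 0.7;1.2 0 0 0 0.7;1.2 0 0 0 0.7;1.2 0 0 0 0.7;1.2 0 0 0 0.7;1.0 0 0 0 0.7;0.8 0 0 0 0.7")

```text
clock: 8.93
tcp_pos: [0.577, 0.0431, 0.0573]
orientation: [2.401, 2.026, -0.0]
contact_force: [-0.5, -3.3, 3.2]
grip_width: 0.0597
```

>>> carry_out(series="0.6 0 0 0 0.7;0.4 0 0 0 0.7;0 0 0 0 0.7")

```text
clock: 9.3
tcp_pos: [0.5784, 0.0534, 0.057]
orientation: [-2.4, -2.026, -0.001]
contact_force: [-0.5, -0.7, 1.0]
grip_width: 0.0598
```

```bash
cat > look.py <<'E'
from bench import r,eyes
from h import *
import sys
o=r.get_obs();print(o["clock"],go(o,[.5871,.1058,.057],80.3),o["tcp_pos"],o["contact_force"].round(2))
f=wristify(eyes.grab_frame("wrist"),o); cv2.imwrite(f"pics/{sys.argv[1]}.png",f["color"])
E
python3 look.py w5
```

```text
9.3 (array([ 5.31, -0.02,  0.01]), 'turn', np.float64(0.001), 'th0', np.float64(80.4), 'tilt', array([ 1.e-04,  8.e-04, -1.e+00])) [0.5783513  0.05342178 0.05701426] [-0.51 -0.65  0.96]
```

View pics/w5.png

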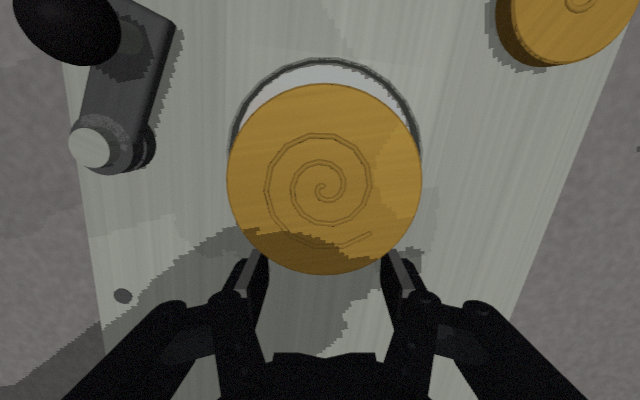

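>>> carry_out(series="0.3 0 0 0 0.7;0.3 0 0 0 0.7;0 0 0 0 0.7")

```text
clock: 9.72
tcp_pos: [0.5794, 0.0589, 0.0571]
orientation: [-2.401, -2.026, -0.0]
contact_force: [-0.9, 0.0, -0.7]
grip_width: 0.0596
```

>>> carry_out(series="0.2 0 0 0 0.7;0.1 0 0 0 0.7;0 0 0 0 0.7")

```text
clock: 10.1
tcp_pos: [0.5799, 0.0612, 0.0571]
orientation: [2.401, 2.026, -0.0]
contact_force: [-0.8, -2.1, 0.4]
grip_width: 0.0597
```

```bash
python3 look.py w6
```

```text
10.1 (array([ 4.52, -0.04,  0.01]), 'turn', np.float64(0.0), 'th0', np.float64(80.3), 'tilt', array([-1.e-04, -4.e-04, -1.e+00])) [0.57989084 0.06119741 0.05711672] [-0.8  -2.06  0.42]
```

View pics/w6.png

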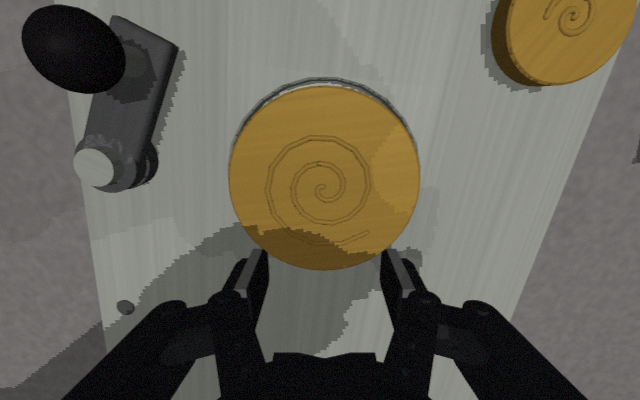

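>>> carry_out(series="0.15 0 0 0 0.7;0 0 0 0 0.7")

```text
clock: 10.4
tcp_pos: [0.5802, 0.0631, 0.0571]
orientation: [2.401, 2.026, 0.0]
contact_force: [0.4, -2.1, -0.3]
grip_width: 0.0598
```

>>> carry_out(series="0.1 0 0 0 0.7;0 0 0 0 0.7")

```text
clock: 10.65
tcp_pos: [0.5804, 0.0641, 0.0571]
orientation: [2.401, 2.026, 0.0]
contact_force: [-0.6, -1.3, 1.0]
grip_width: 0.0597
```

```bash
python3 look.py w7
```

```text
10.65 (array([ 4.22, -0.04,  0.01]), 'turn', np.float64(0.0), 'th0', np.float64(80.3), 'tilt', array([ 1.e-04,  1.e-04, -1.e+00])) [0.58038259 0.06411121 0.05712689] [-0.6  -1.34  1.  ]
```

View pics/w7.png

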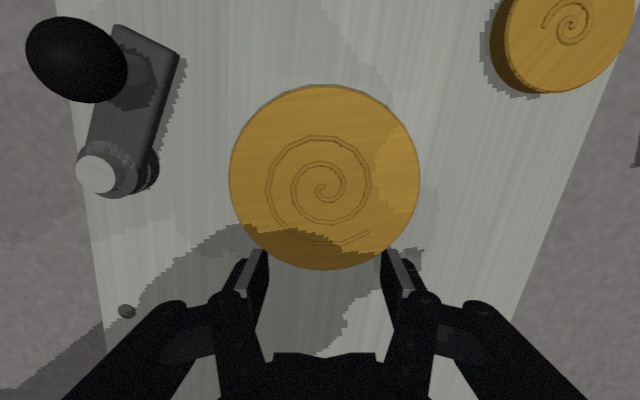

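>>> carry_out(series="0.1 0 0 0 0.7;0 0 0 0 0.7")

```text
clock: 10.95
tcp_pos: [0.5805, 0.0646, 0.0571]
orientation: [2.401, 2.026, -0.001]
contact_force: [-1.0, -2.8, 0.4]
grip_width: 0.0599
```

>>> carry_out(series="0.1 0 0 0 0.7;0 0 0 0 0.7")

```text
clock: 11.2
tcp_pos: [0.5805, 0.065, 0.057]
orientation: [2.401, 2.025, -0.002]
contact_force: [-0.1, -5.7, 2.8]
grip_width: 0.0601
```

>>> carry_out(series="-0.5 0 0 0 0.7;-1 0 -1 0 0.7;-3 0 -3 0 0.7;-3 0 -4 0 0.7;0 0 0 0 0.7")

```text
clock: 11.82
tcp_pos: [0.5701, -0.011, 0.1407]
orientation: [2.402, 2.017, 0.007]
contact_force: [0.5, 0.5, -0.5]
grip_width: 0.0598
```

```bash
python3 look.py w8; python3 - <<'E'
from bench import eyes
import cv2
for n,s in(("top",(slice(165,245),slice(240,360))),("scene",(slice(190,280),slice(280,400)))):
    f=eyes.grab_frame(n); cv2.imwrite(f"pics/{n}8.png",cv2.resize(f["color"][s],None,fx=6,fy=6,interpolation=cv2.INTER_CUBIC))
E
```

```text
11.825 (array([11.8 , -0.4 ,  8.37]), 'turn', np.float64(-0.004), 'th0', np.float64(80.1), 'tilt', array([ 0.0065, -0.001 , -1.    ])) [ 0.5700994  -0.01099396  0.14070378] [ 0.47  0.49 -0.52]
```

View pics/w8.png

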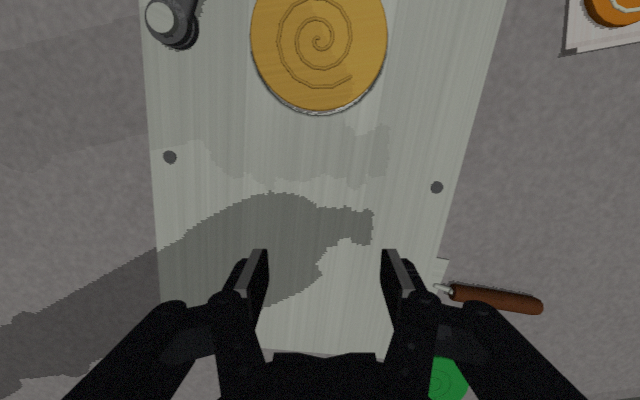

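View pics/scene8.png

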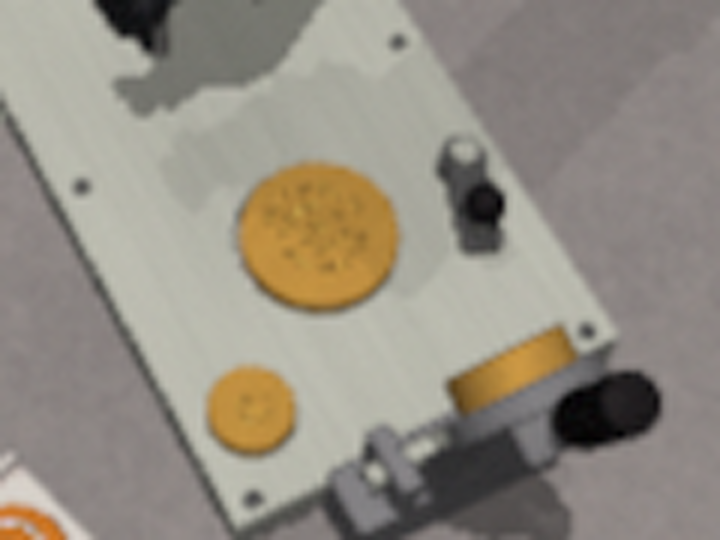

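>>> carry_out(series="4 -0.1 0 0 0;4 -0.1 0 0 0;4 -0.1 0 0 0;0 0 0 -0.18 0;0 0 0 -0.18 0;0 0 0 -0.18 0;0 0 0 -0.18 0;0 0 0 -0.18 0")

```text
clock: 12.98
tcp_pos: [0.5842, 0.1122, 0.1359]
orientation: [-1.268, -2.872, 0.0]
contact_force: [-0.1, -0.2, -0.6]
grip_width: 0.0001
```

>>> carry_out(series="0 0 0 -0.18 0;0 0 0 -0.18 0;0 0 0 -0.18 0;0 0 0 0 0")

```text
clock: 13.48
tcp_pos: [0.5844, 0.1119, 0.136]
orientation: [-0.469, -3.104, -0.001]
contact_force: [-0.4, 0.2, -0.7]
grip_width: 0.0002
```

```bash
python3 look.py w9; python3 - <<'E'
from bench import r
from h import *
o=r.get_obs(); print(go(o,[.588,.1085,.08],163),o["joints"].round(2),o["grip_width"])
E
```

```text
13.475 (array([-0.46, -0.5 ,  7.9 ]), 'turn', np.float64(1.44), 'th0', np.float64(162.8), 'tilt', array([-0.0022,  0.0012, -1.    ])) [0.58438563 0.11185318 0.13599754] [-0.37  0.15 -0.69]
(array([-0.44, -0.2 ,  5.62]), 'turn', np.float64(-0.005), 'th0', np.float64(162.7), 'tilt', array([-1.8e-03,  9.0e-04, -1.0e+00])) [ 0.28  0.58 -0.77  1.8   0.48  0.96  0.57] -0.00017994302893888003
```

View pics/w9.png

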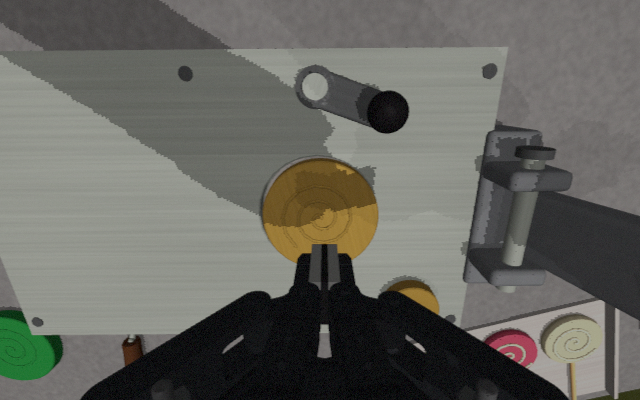

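```bash
python3 - <<'E'
from bench import r,eyes
from h import *
o=r.get_obs(); f=wristify(eyes.grab_frame("wrist"),o)
hsv=cv2.cvtColor(f["color"],cv2.COLOR_BGR2HSV)
m=cv2.inRange(hsv,(12,110,40),(28,255,255)); n,l,s,c=cv2.connectedComponentsWithStats(m)
m=(l==l[195,350]).astype(np.uint8); cc,_=cv2.findContours(m,0,1); cc=max(cc,key=cv2.contourArea)[:,0].astype(float)
cc=cc[cc[:,1]<245]
from scipy.optimize import least_squares
P=np.array([ray(f,p,.06) for p in cc])
g=least_squares(lambda p:np.hypot(P[:,0]-p[0],P[:,1]-p[1])-.045,P[:,:2].mean(0),loss='soft_l1',f_scale=.0005)
print(g.x.round(4),np.abs(g.fun).mean(), go(o,[*g.x,.08],163))
for n,uv,z in (("pivot",(315,86),.0735),("knob",(388,112),.093)): print(n,ray(f,uv,z).round(4))
E
```

```text
[0.5862 0.1083] 0.00261382655337225 (array([-0.27, -0.28,  5.62]), 'turn', np.float64(-0.005), 'th0', np.float64(162.7), 'tilt', array([-1.8e-03,  9.0e-04, -1.0e+00]))
pivot [0.4959 0.1337 0.0735]
knob [0.523  0.1704 0.093 ]
```

Die centre is near (0.587, 0.108). I move over it and go down to just above it.

>>> carry_out(series="-0.3 -0.25 2.5 0 0;0 0 2.3 0 0;0 0 0.8 0 0;0 0 0 0 0")

```text
clock: 14.08
tcp_pos: [0.5869, 0.1078, 0.0805]
orientation: [-0.469, -3.105, 0.0]
contact_force: [-0.6, -0.9, 0.2]
grip_width: 0.0003
```

>>> carry_out(series="0 0 0.4 0 0;0 0 0.2 0 0;0 0 0 0 0")

```text
clock: 14.45
tcp_pos: [0.5875, 0.1075, 0.0753]
orientation: [0.469, 3.106, 0.0]
contact_force: [-0.9, -0.8, 0.2]
grip_width: 0.0001
```

>>> carry_out(series="0 0 0.1 0 0;0 0 0.1 0 0;0 0 0 0 0")

```text
clock: 14.82
tcp_pos: [0.5873, 0.1074, 0.073]
orientation: [-0.469, -3.106, 0.0]
contact_force: [0.5, -0.4, -0.0]
grip_width: -0.0001
```

>>> carry_out(series="0 0 0.1 0 0;0 0 0 0 0")

```text
clock: 15.08
tcp_pos: [0.5874, 0.1075, 0.072]
orientation: [-0.469, -3.106, 0.0]
contact_force: [-0.5, -0.9, 0.2]
grip_width: 0.0001
```

>>> carry_out(series="0 0 0.1 0 0;0 0 0.05 0 0;0 0 0 0 0")

```text
clock: 15.45
tcp_pos: [0.5874, 0.1075, 0.0705]
orientation: [-0.469, -3.106, 0.0]
contact_force: [-0.2, 0.0, -0.9]
grip_width: -0.0
```

>>> carry_out(series="0 0 0.1 0 0;0 0 0 0 0")

```text
clock: 15.7
tcp_pos: [0.5874, 0.1075, 0.0695]
orientation: [-0.469, -3.106, 0.0]
contact_force: [0.7, 0.5, 0.0]
grip_width: -0.0003
```

>>> carry_out(series="0 0 0.05 0 0;0 0 0 0 0")

```text
clock: 15.95
tcp_pos: [0.5874, 0.1075, 0.0691]
orientation: [-0.469, -3.106, 0.0]
contact_force: [0.2, -0.5, 0.3]
grip_width: -0.0001
```

>>> carry_out(series="0 0 0.05 0 0;0 0 0 0 0")

```text
clock: 16.2
tcp_pos: [0.5874, 0.1075, 0.0686]
orientation: [-0.469, -3.106, 0.0]
contact_force: [-0.4, 0.4, -0.7]
grip_width: 0.0001
```

>>> carry_out(series="0 0 0.05 0 0;0 0 0 0 0")

```text
clock: 16.45
tcp_pos: [0.5874, 0.1075, 0.0681]
orientation: [-0.469, -3.106, 0.0]
contact_force: [0.2, 0.1, -0.8]
grip_width: -0.0003
```

>>> carry_out(series="0 0 0.05 0 0;0 0 0 0 0")

```text
clock: 16.7
tcp_pos: [0.5874, 0.1075, 0.0679]
orientation: [0.469, 3.106, -0.0]
contact_force: [-1.6, -0.5, 4.4]
grip_width: 0.0001
```

>>> carry_out(series="0 0 0.05 0 0;0 0 0 0 0")

```text
clock: 16.95
tcp_pos: [0.5874, 0.1075, 0.0672]
orientation: [0.469, 3.106, -0.0]
contact_force: [-1.7, -0.1, 4.3]
grip_width: -0.0002
```

>>> carry_out(series="0 0 0.05 0 0;0 0 0 0 0")

```text
clock: 17.2
tcp_pos: [0.5874, 0.1075, 0.0667]
orientation: [0.469, 3.106, -0.0]
contact_force: [-1.8, -0.4, 4.8]
grip_width: -0.0002
```

>>> carry_out(series="0 0 0.05 0 0;0 0 0 0 0")

```text
clock: 17.45
tcp_pos: [0.5874, 0.1075, 0.0662]
orientation: [0.469, 3.106, -0.0]
contact_force: [-1.0, -0.4, 5.1]
grip_width: -0.0002
```

>>> carry_out(series="0 0 0.05 0 0;0 0 0 0 0")

```text
clock: 17.7
tcp_pos: [0.5874, 0.1075, 0.0657]
orientation: [0.469, 3.106, -0.0]
contact_force: [-1.6, -1.6, 5.2]
grip_width: 0.0
```

>>> carry_out(series="0 0 0.05 0 0;0 0 0 0 0")

```text
clock: 17.95
tcp_pos: [0.5874, 0.1075, 0.0652]
orientation: [0.469, 3.106, -0.0]
contact_force: [-1.9, -1.1, 4.6]
grip_width: -0.0
```

>>> carry_out(series="0 0 0.05 0 0;0 0 0 0 0")

```text
clock: 18.2
tcp_pos: [0.5874, 0.1075, 0.0647]
orientation: [0.469, 3.106, -0.0]
contact_force: [-1.8, -1.3, 5.2]
grip_width: -0.0002
```

>>> carry_out(series="0 0 0.05 0 0;0 0 0 0 0")

```text
clock: 18.45
tcp_pos: [0.5874, 0.1075, 0.0643]
orientation: [0.469, 3.106, -0.0]
contact_force: [-2.3, -1.7, 6.2]
grip_width: -0.0002
```

>>> carry_out(series="0 0 0.05 0 0;0 0 0 0 0")

```text
clock: 18.7
tcp_pos: [0.5874, 0.1075, 0.0642]
orientation: [0.469, 3.106, -0.001]
contact_force: [-2.7, -1.2, 10.9]
grip_width: -0.0001
```

>>> carry_out(series="0 0 0.03 0 0;0 0 0 0 0")

```text
clock: 18.95
tcp_pos: [0.5874, 0.1075, 0.0642]
orientation: [0.469, 3.106, -0.001]
contact_force: [-5.5, -2.1, 12.8]
grip_width: 0.0001
```

>>> carry_out(series="0 0 0.01 0 0;0 0 0 0 0")

```text
clock: 19.2
tcp_pos: [0.5874, 0.1075, 0.0642]
orientation: [0.469, 3.106, -0.001]
contact_force: [-4.2, -2.3, 13.3]
grip_width: 0.0
```

>>> carry_out(series="0 0 0.015 0 0;0 0 0 0 0")

```text
clock: 19.45
tcp_pos: [0.5874, 0.1075, 0.0642]
orientation: [0.469, 3.106, -0.001]
contact_force: [-5.1, -2.6, 15.4]
grip_width: -0.0001
```

>>> carry_out(series="0 0 0 0 0;0 0 0 0 0;0 0 0 0 0;0 0 0 0 0")

```text
clock: 19.95
tcp_pos: [0.5874, 0.1075, 0.0642]
orientation: [0.469, 3.106, -0.001]
contact_force: [-4.9, -1.6, 13.3]
grip_width: -0.0001
```

>>> carry_out(series="0 0 0 0 0;0 0 0 0 0;0 0 0 0 0;0 0 0 0 0")

```text
clock: 20.45
tcp_pos: [0.5875, 0.1075, 0.0642]
orientation: [0.469, 3.106, -0.001]
contact_force: [-4.7, -2.6, 16.3]
grip_width: -0.0001
```

>>> carry_out(series="0 0 0 0 0;0 0 0 0 0;0 0 0 0 0")

```text
clock: 20.82
tcp_pos: [0.5875, 0.1075, 0.0642]
orientation: [0.469, 3.106, -0.001]
contact_force: [-5.2, -2.6, 15.5]
grip_width: -0.0002
```

>>> carry_out(series="0 0 -0.5 0 0;0 0 -3 0 0;0 0 -4 0 0.45;0 0 -3.5 -0.15 0.45;0 0 0 -0.18 0.45;0 0 0 -0.18 0.45;0 0 0 -0.18 0.45;0 0 0 -0.18 0.45")

```text
clock: 21.82
tcp_pos: [0.5874, 0.1074, 0.1727]
orientation: [0.892, -3.012, -0.0]
contact_force: [0.5, -0.3, 0.4]
grip_width: 0.0385
```

>>> carry_out(series="0 0 0 -0.18 0.45;0 0 0 -0.18 0.45;0 0 0 0 0.45")

```text
clock: 22.2
tcp_pos: [0.5873, 0.1073, 0.1724]
orientation: [1.406, -2.809, -0.002]
contact_force: [0.5, 0.3, -0.3]
grip_width: 0.0383
```

```bash
python3 look.py w10; python3 - <<'E'
from bench import r,eyes
from h import *
o=r.get_obs(); print(go(o,[.523,.169,.14],233),o["joints"].round(2),o["grip_width"])
for n,s in(("top",(slice(165,245),slice(240,360))),("scene",(slice(190,280),slice(280,400)))):
    f=eyes.grab_frame(n); cv2.imwrite(f"pics/{n}10.png",cv2.resize(f["color"][s],None,fx=6,fy=6,interpolation=cv2.INTER_CUBIC))
E
```

```text
22.2 (array([ 0.14, -0.09, 11.54]), 'turn', np.float64(2.668), 'th0', np.float64(-126.8), 'tilt', array([-9.e-04,  9.e-04, -1.e+00])) [0.58730884 0.10734918 0.1724436 ] [ 0.55  0.26 -0.26]
(array([-1.06,  8.84,  3.27]), 'turn', np.float64(0.001), 'th0', np.float64(-126.9), 'tilt', array([-6.e-04,  7.e-04, -1.e+00])) [ 0.47  0.66 -1.07  1.76  0.64  1.12  1.69] 0.038372814149277866
```

View pics/w10.png

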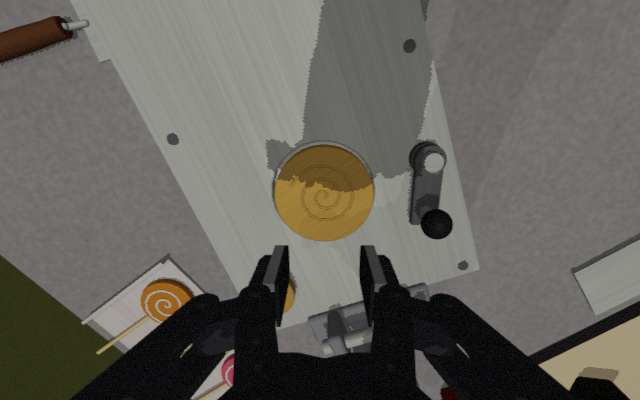

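View pics/scene10.png

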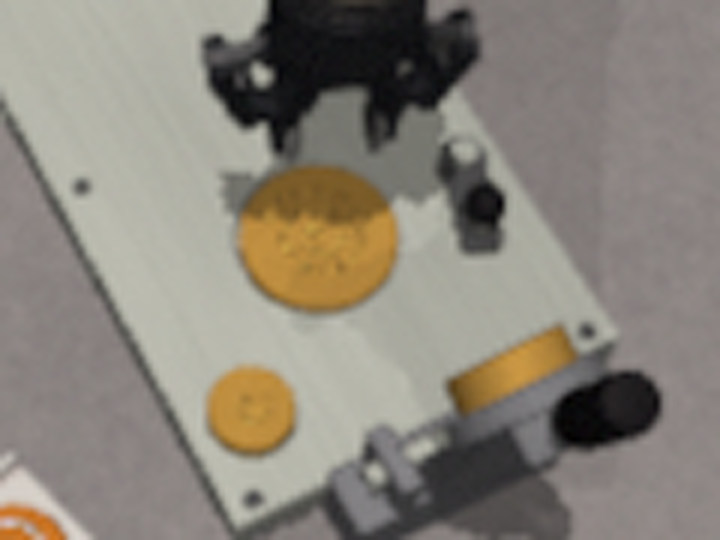

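```bash
python3 - <<'E'
from bench import r,eyes
from h import *
o=r.get_obs(); f=wristify(eyes.grab_frame("wrist"),o)
print(ray(f,(437,223),.093).round(4),ray(f,(432.5,160.5),.0735).round(4))
E
```

```text
[0.5216 0.1708 0.093 ] [0.4956 0.1322 0.0735]
```

>>> carry_out(series="-0.5 4.4 0 0 0.45;-0.5 4.4 0 0 0.45;0 0 0 0 0.45;0 0 0 0 0.45")

```text
clock: 22.9
tcp_pos: [0.5234, 0.1677, 0.1732]
orientation: [-1.407, 2.808, -0.002]
contact_force: [0.8, -0.7, -0.2]
grip_width: 0.0383
```

```bash
python3 look.py w11;  python3 - <<'E'
from bench import r,eyes
from h import *
o=r.get_obs(); print(go(o,[.523,.169,.081],233))
E
```

```text
22.9 (array([ 1.14, -8.8 , 11.63]), 'turn', np.float64(2.669), 'th0', np.float64(-126.8), 'tilt', array([ 8.e-04, -8.e-04, -1.e+00])) [0.5233629  0.16770098 0.17319095] [ 0.8  -0.67 -0.22]
(array([-0.1 ,  0.17,  9.21]), 'turn', np.float64(0.003), 'th0', np.float64(-126.8), 'tilt', array([ 6.e-04, -6.e-04, -1.e+00]))
```

View pics/w11.png

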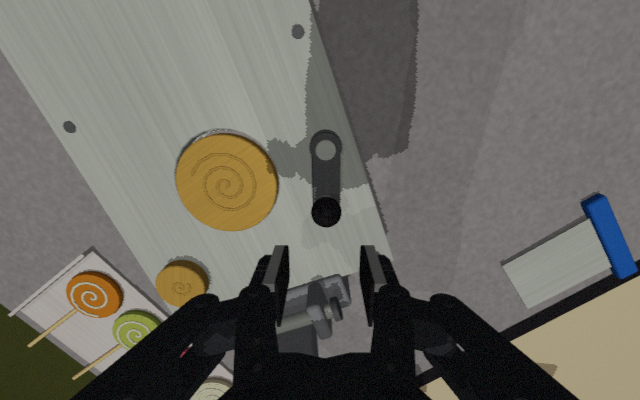

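>>> carry_out(series="-0.2 0.1 2 0 0.45;0 0 2 0 0.45;0 0 1.5 0 0.45;0 0 0 0 0.45")

```text
clock: 23.45
tcp_pos: [0.5222, 0.1698, 0.1162]
orientation: [1.408, -2.805, -0.001]
contact_force: [-0.4, 0.7, 0.1]
grip_width: 0.0387
```

```bash
python3 look.py w12
```

```text
23.45 (array([ 1.24, -9.04,  5.91]), 'turn', np.float64(2.67), 'th0', np.float64(-126.7), 'tilt', array([-3.1e-03, -8.0e-04, -1.0e+00])) [0.52224645 0.16981255 0.11623232] [-0.41  0.72  0.08]
```

View pics/w12.png

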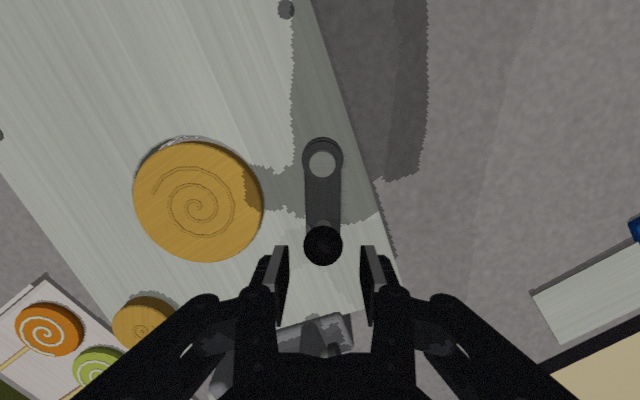

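>>> carry_out(series="0 0 2 0 0.45;0 0 1.5 0 0.45;0 -0.5 0 0 0.45;0 0 0 0 0.45")

```text
clock: 24.0
tcp_pos: [0.5278, 0.1671, 0.0831]
orientation: [-1.408, 2.808, 0.0]
contact_force: [-0.2, 0.4, 0.9]
grip_width: 0.0387
```

```bash
python3 look.py w13; python3 - <<'E'
from bench import r
from h import *
o=r.get_obs();print(go(o,[.4960,.1327,.081],233))
E
```

```text
24.0 (array([ 1.36, -8.42,  2.61]), 'turn', np.float64(2.67), 'th0', np.float64(-126.7), 'tilt', array([ 3.e-04,  1.e-04, -1.e+00])) [0.52778919 0.16710349 0.08312558] [-0.22  0.44  0.86]
(array([4.68, 0.47, 0.23]), 'turn', np.float64(0.005), 'th0', np.float64(-126.7), 'tilt', array([ 6.e-04,  4.e-04, -1.e+00]))
```

View pics/w13.png

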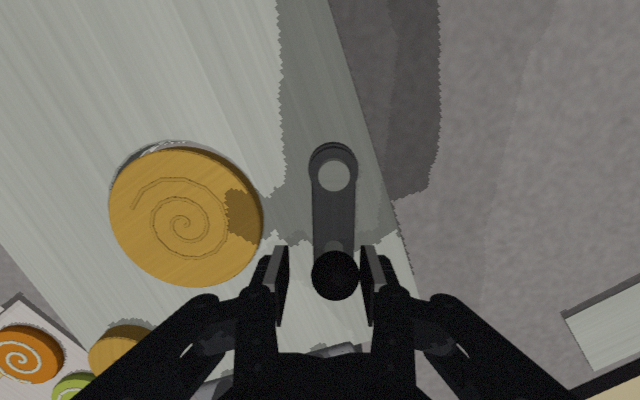

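>>> carry_out(series="0.15 -0.67 0 0.15 0.45;0.15 -0.67 0 0.15 0.45;0.15 -0.67 0 0.15 0.45;0 0 0 0 0.45")

```text
clock: 24.55
tcp_pos: [0.5386, 0.1507, 0.0838]
orientation: [-0.749, 3.049, 0.001]
contact_force: [0.7, 0.7, -0.1]
grip_width: 0.0387
```

```bash
python3 look.py w14; python3 - <<'E'
from bench import r
from h import *
o=r.get_obs();print(go(o,[.4960,.1327,.081],233))
E
```

```text
24.55 (array([-2.22, -6.22,  2.68]), 'turn', np.float64(2.222), 'th0', np.float64(-152.4), 'tilt', array([ 1.7e-03,  9.0e-04, -1.0e+00])) [0.5386041  0.15067682 0.08380033] [ 0.73  0.66 -0.06]
(array([4.59, 0.39, 0.27]), 'turn', np.float64(-0.442), 'th0', np.float64(-152.3), 'tilt', array([ 1.4e-03,  5.0e-04, -1.0e+00]))
```

View pics/w14.png

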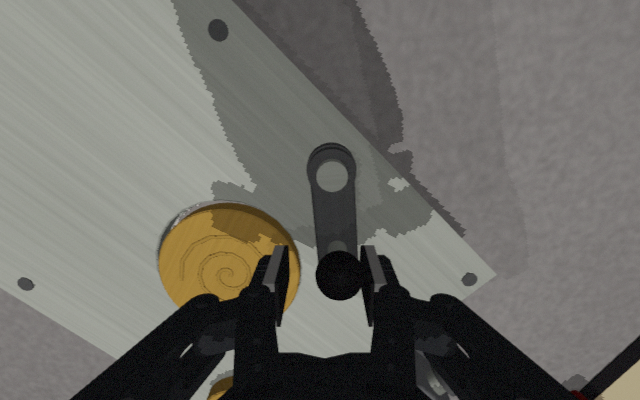

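>>> carry_out(series="0.12 -0.67 0 0.15 0.45;0.12 -0.67 0 0.15 0.45;0.12 -0.67 0 0.15 0.45;0.12 -0.67 0 0.15 0.45;0 0 0 0 0.45")

```text
clock: 25.22
tcp_pos: [0.5408, 0.1235, 0.0837]
orientation: [0.183, 3.135, 0.0]
contact_force: [0.5, 1.1, 0.7]
grip_width: 0.0387
```

>>> carry_out(series="0.05 -0.45 0 0.1 0.45;0 0 0 0 0.45")

```text
clock: 25.48
tcp_pos: [0.5396, 0.1194, 0.0835]
orientation: [0.337, 3.122, 0.001]
contact_force: [2.0, 2.9, 0.2]
grip_width: 0.0382
```

```bash
python3 look.py w15; python3 - <<'E'
from bench import r
from h import *
o=r.get_obs();print(go(o,[.4960,.1327,.081],163.3))
E
```

```text
25.475 (array([-4.93, -0.31,  2.65]), 'turn', np.float64(1.525), 'th0', np.float64(167.7), 'tilt', array([ 1.e-03,  3.e-04, -1.e+00])) [0.53956479 0.11935773 0.08347053] [2.02 2.88 0.22]
(array([4.54, 0.38, 0.24]), 'turn', np.float64(0.077), 'th0', np.float64(167.7), 'tilt', array([ 9.e-04,  3.e-04, -1.e+00]))
```

View pics/w15.png

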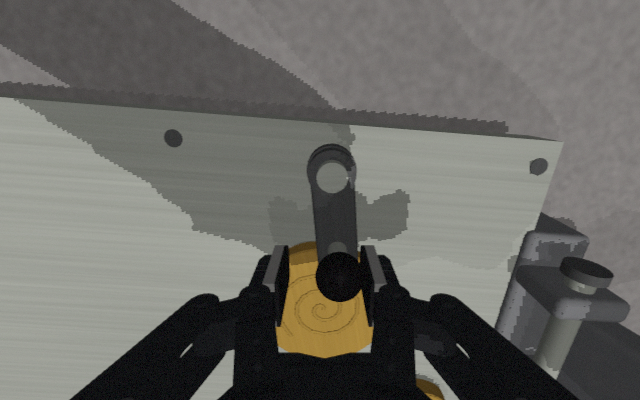

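>>> carry_out(series="0.03 -0.22 0 0.05 0.45;0 0 0 0 0.45")

```text
clock: 25.78
tcp_pos: [0.5387, 0.1172, 0.0833]
orientation: [0.417, 3.113, 0.001]
contact_force: [1.6, 2.3, 0.7]
grip_width: 0.0386
```

>>> carry_out(series="0.02 -0.15 0 0.035 0.45;0 0 0 0 0.45")

```text
clock: 26.02
tcp_pos: [0.538, 0.1154, 0.0831]
orientation: [0.476, 3.105, 0.0]
contact_force: [1.7, 2.2, 2.6]
grip_width: 0.0382
```

>>> carry_out(series="0 -0.15 0 0.03 0.45;0 0 0 0 0.45")

```text
clock: 26.28
tcp_pos: [0.5373, 0.1137, 0.0831]
orientation: [0.524, 3.097, -0.0]
contact_force: [1.3, 2.1, 1.3]
grip_width: 0.0382
```

>>> carry_out(series="0 -0.1 0 0 0.45;0 0 0 0 0.45")

```text
clock: 26.52
tcp_pos: [0.5372, 0.1128, 0.0831]
orientation: [0.524, 3.097, -0.0]
contact_force: [3.3, 2.6, 1.1]
grip_width: 0.0385
```

>>> carry_out(series="0 -0.1 0 0 0.45;0 0 0 0 0.45")

```text
clock: 26.78
tcp_pos: [0.5371, 0.1127, 0.0832]
orientation: [0.523, 3.097, 0.002]
contact_force: [4.7, 4.4, -0.8]
grip_width: 0.0386
```

>>> carry_out(series="0 -0.1 0 0 0.45;0 0 0 0 0.45")

```text
clock: 27.02
tcp_pos: [0.5371, 0.1125, 0.0832]
orientation: [0.522, 3.096, 0.005]
contact_force: [5.2, 6.1, -3.1]
grip_width: 0.0386
```

>>> carry_out(series="0 -0.1 0 0 0.45;0 0 0 0 0.45")

```text
clock: 27.28
tcp_pos: [0.5371, 0.1124, 0.0833]
orientation: [0.521, 3.096, 0.007]
contact_force: [6.7, 7.9, -3.7]
grip_width: 0.0384
```

```bash
python3 look.py w16
```

```text
27.275 (array([-4.94,  1.  ,  2.64]), 'turn', np.float64(1.407), 'th0', np.float64(160.9), 'tilt', array([ 0.0027,  0.004 , -1.    ])) [0.53707965 0.11242526 0.08326405] [ 6.67  7.86 -3.67]
```

View pics/w16.png

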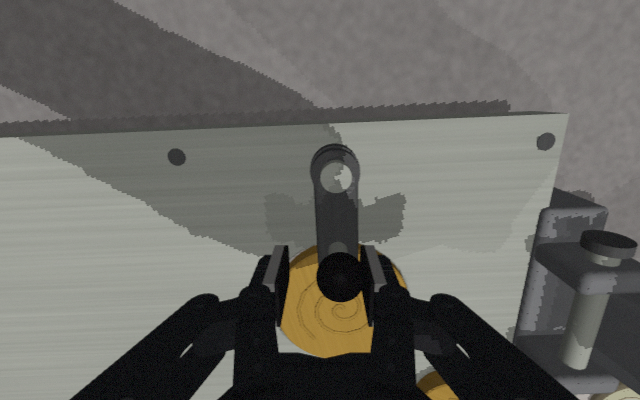

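>>> carry_out(series="0 0.4 0 0 0.45;0 0.4 0 0 0.45;0 0 0 0 0.45;0 0 -2 0 0.45;0 0 -4 0 0.45;0 0 -4 0 0.45;0 0 -3 0 0.45;0 0 0 0 0.45")

```text
clock: 28.32
tcp_pos: [0.54, 0.1183, 0.2167]
orientation: [0.523, 3.092, 0.002]
contact_force: [-0.5, 0.0, -0.5]
grip_width: 0.0386
```

```bash
python3 look.py w17; python3 - <<'E'
from bench import r,eyes
from h import *
o=r.get_obs(); f=wristify(eyes.grab_frame("wrist"),o)
s=eyes.grab_frame("scene");cv2.imwrite("pics/scene17.png",cv2.resize(s["color"][180:290,270:410],None,fx=5,fy=5,interpolation=cv2.INTER_CUBIC))
E
```

```text
28.325 (array([-4.78,  0.33, 16.  ]), 'turn', np.float64(1.405), 'th0', np.float64(160.8), 'tilt', array([ 5.5e-03,  6.0e-04, -1.0e+00])) [0.5400009  0.11825868 0.2167187 ] [-0.53  0.   -0.5 ]
```

View pics/w17.png

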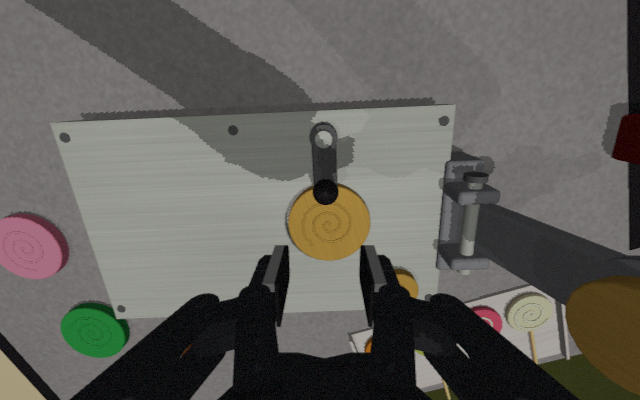

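View pics/scene17.png

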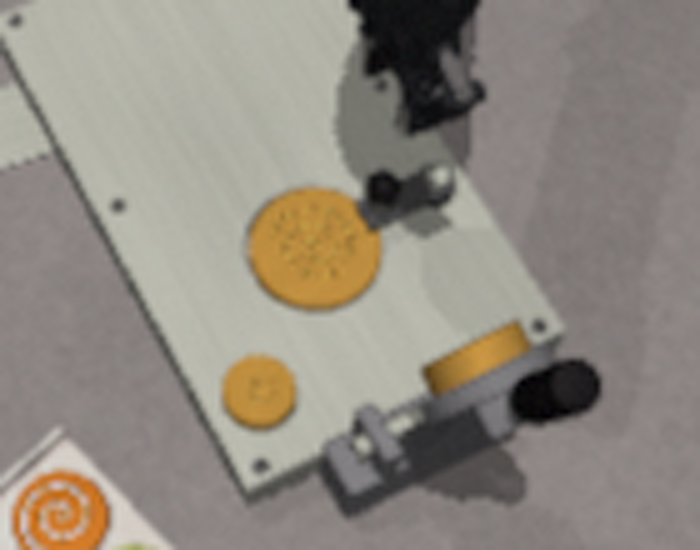

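```bash
python3 - <<'E'
from bench import r,eyes
from h import *
o=r.get_obs(); f=wristify(eyes.grab_frame("wrist"),o)
p=ray(f,(323.5,138.5),.0735);k=ray(f,(325.5,192),.093);a=ray(f,(65,137),.05);b=ray(f,(444,121),.05)
d=k-p; e=b-a
print(p.round(4),k.round(4),"arm len",np.hypot(*d[:2]),"arm ang",np.degrees(np.arctan2(d[1],d[0])),"y axis ang",np.degrees(np.arctan2(e[1],e[0])), "diff deg",np.degrees(np.arctan2(e[1],e[0])-np.arctan2(d[1],d[0])))
E
```

```text
[0.4923 0.1328 0.0735] [0.536  0.1195 0.093 ] arm len 0.04567992602367608 arm ang -16.87639302654666 y axis ang 73.16172055957094 diff deg 90.03811358611759
```

The clamp measures 90.0° from the press's +y, so it is at its stop. The robot is clear and touches nothing, so I hand the job in.

```bash
python3 - <<'E'
from bench import r
print(r.hand_in(), r.get_obs()["clock"])
E
```

```text
the job is handed in; nothing more can be done
the job is handed in; nothing more can be done
```

I slid the large brass die into the recess with both fingers against its rim, without lifting it. I then pressed it to its seat, swung the clamp to its stop, let go and handed the job in at about 28.4 s.

- **Sliding:** the die's rise in pushing force at the far wall, and its top then measuring about 10 mm above the bed, showed it had dropped in level.
- **Pressing:** the pad sank at about 5 N. The die bottomed 3.8 mm further down, leaving it about 6 mm proud of the bed. I held it there for about 1.4 s at 13–16 N. The highest downward reading I saw was 16.3 N, under the 2 kg limit, but forces were only read at the end of each move. A sideways force of up to about 6 N showed on the tool while I held it.
- **Clamp:** the knob stopped moving while the force climbed to about 10 N. After letting go, the camera put the arm 90.0° from the press's +y direction and over the die's rim.

In the last pictures the spare die was still in its corner, and I never touched anything else. The robot was clear, with force readings at noise level. No check failed; position measurements from the different cameras agreed to within about 2–4 mm.

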